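Set the turning stand to its mark

ROBOT

A 6-joint arm with a two-finger parallel gripper is mounted at the origin on the work surface. World frame = base frame: x ahead of the robot, y to its left, z up, the work surface at z = 0. Lengths are in mm, angles in degrees, forces in N, time in s.
With the tool pointing down it reaches from about 300 to 850 mm from the base axis. Payload 4.2 kg.
Tool frame: the origin (TCP) lies at the very end of the fingers, on their centre line; the grasp point (between the pads) lies 19 mm behind it; z points along the fingers, y is the line along which they close (so a half turn about z gives the same grasp; the last joint's range is limited). The gripper opens to 91 mm and grips with 3 to 60 N. Pads are 32 mm wide; open, the fingers measure 118 mm over their backs; the gripper's body (76 mm by 178 mm) begins 60 mm behind the grasp point.
Start: joints at [63.827, 18.312, 89.639, -0, 72.044, -1.146], TCP at [243.254, 521.029, 213.976] pointing down, gripper open.
Joint ranges: [-177.97, 177.97], [-48.28, 115.42], [12.27, 149.76], [-77.06, 257.06], [2.81, 150.46], [-146.56, 146.56]. Speed limits (degrees/s): [147.25, 147.25, 180, 180, 180, 180].

INTERFACE

Orientations are given as [roll, pitch, yaw] about the fixed x, y, z axes, in that order (R = Rz(yaw) Ry(pitch) Rx(roll)).
In Python, from workcell import * gives the robot as it stands.
- The arm moves only by the tool move_arm, never from a script. Its argument "motion" is a list of rows, each a list of 3 entries, a list of its own where there are three numbers: the finger opening in mm, from 0 to 91.2, then the shift along the world's x, y, z in units of 25 mm (1.0 is 25 mm), then the turn, a rotation vector about the world's x, y, z in units of 4 degrees (1.0 is 4 degrees). In form: [[grip, [x, y, z], [ax, ay, az]], ...]. A call has 1 to 20 rows; each row shifts and turns the commanded pose from where the row before left it; what a row does not reach is not made up. A row lasts 1/12 s, in which the tool goes at most 41.7 mm and 7.16 degrees, less where a joint would pass 70% of its speed; a pose out of reach is approached as far as the arm can. A call with a number of a shift or a turn outside -1 to 1 is refused whole. A call with a gripper value outside its range is refused whole. The fingers move at their own pace and stop on an object; "grip_force" is the grip in N (left out, the last holds). Time passes only in rows, so rows that do not move let the fingers close. It gives the time, the measured TCP pose, the force, the opening and the grip force at its end, in the units of the state.
- state(): the state, without advancing time (a new reading comes with each control period).
- grab_frame(name): name is "scene" or "top" or "wrist"; returns the picture (480x640x3 uint8, blue, green, red); there is no depth.
- camera_info(name): a dict with "fx", "fy", "cx", "cy" (pixels), "k1" (the pictures are not rectified: a ray, as slopes to the right and down, at radius r is drawn at 1 + k1 r^2 times it, then the intrinsics apply), "rvec" (rotation vector, rad) and "tvec" (3), from world to camera coordinates, as OpenCV has them. Camera axes: x right, y down, z forward; pixel columns grow to the right and rows downward; lengths in mm; the calibration is good to about 2 mm. A picture is of the moment at which its call begins: read the wrist's pose just before it. camera_info takes no time and is no camera call; for the wrist camera it gives the pose at the moment of the call.
- job_done(): hands the job in; it is judged then, once.
The state is a dict: "time_s": time; "qpos": joint angles; "qvel": joint speeds; "effort": joint torques, N m; "ee_pos": TCP position; "ee_rot": TCP orientation; "force": force on the tool from outside, world axes, zero at the start; "torque": the same for the moment, N m; "gripper_width": finger opening in mm; "gripper_force": force on a finger pad.
Only numpy, scipy, OpenCV 4.12 (cv2) and the standard library are available. Lean on these libraries where they do the work, as an engineer would, in place of code of your own. Each camera call takes 0.05 s, during which the arm holds its last target. There are 200 camera calls.

TASK

Set up the bench turning stand for this batch of cups: crank the handwheel so that the slide carries the turning tool in towards the cup until the slide's pointer stands at the clip on the scale, without running past it. Then push the slide's clamping lever clockwise until it is fully home and firmly tight, so that the slide is locked at the mark, and leave the cup on the chuck and everything else on the bench where it is.

Things in the scene. Friction and masses are not known exactly. Their poses are not given: they have to be found in the camera images.
- stand: Bench turning stand, iron base 440 x 170 x 18 mm, bolted down. Origin: centre of its underside; its x runs level from the handwheel to the wheel head, z up. Bed 70 mm wide, x -200..+40 mm, top 112 mm high; wheel head 170 mm across, axis at x +130 mm, carrying a chuck with a cup on it. The slide moves along x on the bed; scale on its +y edge; lever on its -y side. Yaw differs from run to run.
- carriage (a joint): Travel of the slide on the bed (m), 0..0.045, growing towards the cup (stand +x). Driven only by the handwheel: 8 mm a turn; it stays where it is left.
- pointer (a point): Tip of the slim pointer plate on the slide's +y side, 4 mm over the scale ledge (116 mm high). Moves with the slide; axes as the stand's.
- mark (a point): Index nib of the dark steel clip set on the scale ledge (divided every 5 mm); the clip is 12 mm wide. The slide is set when pointer and nib are level along the stand's x. The clip starts 13 to 28 mm ahead of the pointer and stays put. Same height and same y as the pointer's tip.
- handwheel (a joint): Turn of the handwheel (rad) about the stand's +x; 0.1 to 6.2 at the start. Growing = clockwise for one facing the wheel from its handle side = slide moves in towards the cup. At 0 the handle is at the top; at angle a it stands at stand y -46 sin a, z 105 + 46 cos a mm. Friction about 0.1 N m.
- wheel_hub (a point): Centre of the 120 mm handwheel's outer face, on its level axis, 105 mm above the bench (stand x -245 mm); the wheel faces stand -x, beyond the base's end. The motor's control box (62 mm wide, 175 to 233 mm high, reaching 24 mm past the face) stands over it: a hand pointing straight down strikes it; one leaning outwards 35 to 45 degrees clears it and the wheel all the way round.
- handle_mid (a point): Point on the axis of the black crank handle, 29 mm out from the wheel's face. The handle is 50 mm long, 13 to 18 mm thick, level along stand -x, 46 mm from the wheel's axis, and spins freely on its spindle, so it can be held while it goes round.
- clamp (a joint): Clamping lever on the slide (rad): 0 loose (0 to 0.2 at the start), 1.1 fully home at its stop. Grows clockwise seen from above; swings level about a vertical pin. It swings against about 4 N at the grip, then comes up hard; properly tight is 8 N or more at the grip against the stop. It stays where it is left.
- clamp_pivot (a point): Point on the lever's vertical pin, on the slide's -y side, 145 mm above the bench; 22 mm behind the pointer (stand -x) and 92 mm from it towards stand -y.
- clamp_grip (a point): Centre of the lever's black grip, 56 mm from the pin, 159 mm above the bench; the grip is 16 mm thick, about 35 mm long, along the lever. At joint 0 the lever points outwards (stand -y), 15 degrees towards stand +x; at 1.1 rad it has swung 63 degrees towards the handwheel. Pushed against the stop it gives about 1 mm for 4 N. The tool post beside it on the slide rises to 194 mm.
- cup: Clay cup, 78 mm high, 92 mm over the rim, loose on the chuck (its foot 132 mm above the bench). Origin: centre of its underside. The turning tool's tip stays about 8 mm or more clear of it at the mark.
- cup_b: Second clay cup like it, upright on the bench on the scale side. Origin: centre of its underside. Leave it.
- bowl: White bowl, 110 mm across, 50 mm high, on the bench on the scale side. Origin: centre of its underside. Leave it.
- rib: Wooden throwing rib, 116 x 42 x 7 mm, lying on the bench on the lever side. Origin: underside. Leave it.
- kanna: Hooked steel trimming tool, 155 mm long, lying along the stand's base casting (18 mm high), under the lever side of the slide. Origin: underside. Leave it.
- brush: Brush, 160 mm long, lying on the bench on the scale side, by the wheel head. Leave it.
- batt: Square wooden bat, 90 x 90 x 12 mm, flat on the bench on the lever side, by the wheel head. Origin: centre of its underside. Leave it.
- weight: Brass weight with a knob, 44 mm across, 48 mm high, on the bench close to the scale side of the stand. Origin: centre of its underside. Leave it.
There are look-alikes about, which are no part of the job. Leave any yellow look-alike of the cup alone.

How it is judged:
By the outcome, as a careful person would: the job done as asked, in the order asked, and still so for the second after the job is handed in, with the robot touching nothing.
It also fails if it takes over 70 s, if anything falls off the work surface, if the arm or the gripper's body presses on something with over 40 N, if the wrist force passes 120 N, or if a joint passes its speed limit or range.

## Working session

There is one attempt and no reset: what is moved stays moved. The work goes in short steps, Python scripts to look and compute and a tool call to move; the robot and the scene stay as the last step left them, time stands still between calls to the robot, and variables do not carry over. Pictures are saved under pics/ and viewed, at most 10 in all, crops included, and the job is handed in when it is done.

Besides the shell and the picture viewer there is one more tool, called after "Emit:" by a JSON object that holds its "fn" and its "kwargs". move_arm: Moves the arm, as the interface text tells. Shifts and turns lie within -1 to 1; 1 stands for 25 mm of shift or 4 degrees of turn. Its arguments: {"type":"object","properties":{"motion":{"type":"array","items":{"type":"array"}},"grip_force":{"type":"number"}},"required":["motion"]}

```bash
mkdir -p pics; ls
python3 - <<'E'
from workcell import *
import cv2,numpy as np
s=state(); print(s['time_s'],s['ee_pos'],s['ee_rot'],s['gripper_width'])
a=grab_frame("scene");b=grab_frame("top")
cv2.imwrite("pics/scene.png",a);cv2.imwrite("pics/top.png",b)
for n in("scene","top","wrist"):
    c=camera_info(n);print(n,{k:np.round(v,4).tolist() for k,v in c.items()})
    R=cv2.Rodrigues(np.array(c['rvec'],float))[0];print(-R.T@np.array(c['tvec']).ravel())
E
```

```text
pics
0.0 [243.05425354 520.54193993 213.11150662] [-1.79897517e+02 -1.45122245e-03  1.54971096e+02] 91.26168688832782
scene {'fx': 600.1983, 'fy': 600.1983, 'cx': 317.0373, 'cy': 243.1528, 'k1': -0.1077, 'rvec': [1.626, 1.9645, -0.8061], 'tvec': [140.576, -308.8318, 1783.4921]}
[1454.82710406  160.87602968 1074.04836647]
top {'fx': 492.642, 'fy': 492.642, 'cx': 328.3472, 'cy': 241.8538, 'k1': -0.0407, 'rvec': [2.1929, -2.1627, 0.1331], 'tvec': [-69.9847, 528.1387, 950.28]}
[ 428.72297162  -44.31547953 1000.54646438]
wrist {'fx': 406.2697, 'fy': 406.2697, 'cx': 322.0754, 'cy': 237.8301, 'k1': 0.021, 'rvec': [-2.4311, -1.5465, -0.2298], 'tvec': [-575.4801, -32.1207, 392.0103]}
[168.08735032 557.29819564 383.46647134]
```

View pics/scene.png

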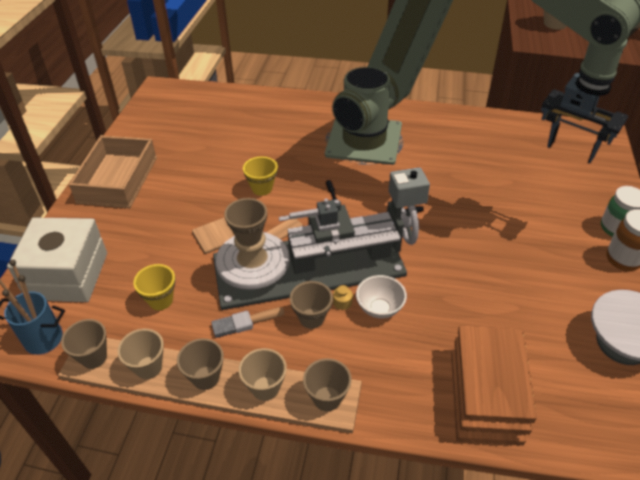

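View pics/top.png

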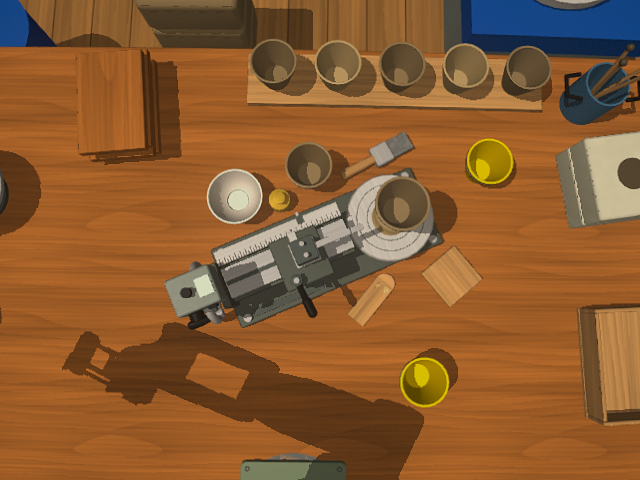

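The scene view shows the stand at the centre, with the handwheel at its right end near (412,220). In the top view the wheel head is at (392,218), the control box at (195,290), the black handle at about (200,322) and the lever grip at (308,300). The cup on the chuck is at (403,205); the yellow cups at (490,162) and (424,382) are look-alikes to leave alone. Next I'll enlarge the stand.

```bash
cat > h.py <<'E'
from workcell import *
import cv2,numpy as np
from scipy.spatial.transform import Rotation as Rot
def cam(n,c=None):
    c=c or camera_info(n)
    return dict(K=np.array([[c['fx'],0,c['cx']],[0,c['fy'],c['cy']],[0,0,1.]]),d=np.array([c['k1'],0,0,0.]),
      rv=np.array(c['rvec'],float).ravel(),t=np.array(c['tvec'],float).ravel())
def ray(C,px):
    u=cv2.undistortPointsIter(np.array([[px]],float),C['K'],C['d'],None,None,(3,100,1e-10)).ravel() 
    R=cv2.Rodrigues(C['rv'])[0]; return -R.T@C['t'], R.T@np.array([u[0],u[1],1])
def onz(C,px,z):
    o,d=ray(C,px); return o+d*(z-o[2])/d[2]
def tri(*obs):
    A=np.zeros((3,3));b=np.zeros(3)
    for C,px in obs:
        o,d=ray(C,px); d=d/np.linalg.norm(d);P=np.eye(3)-np.outer(d,d);A+=P;b+=P@o
    x=np.linalg.solve(A,b); return x,[np.linalg.norm(np.cross(x-ray(C,p)[0],ray(C,p)[1]/np.linalg.norm(ray(C,p)[1]))) for C,p in obs]
def proj(C,X): return cv2.projectPoints(np.array(X,float).reshape(-1,3),C['rv'],C['t'],C['K'],C['d'])[0].reshape(-1,2)
E
python3 - <<'E'
import cv2
b=cv2.imread("pics/top.png");cv2.imwrite("pics/topc.png",cv2.resize(b[160:340,155:455],(800,480),interpolation=cv2.INTER_CUBIC))
E
```

```text
(no output)
```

View pics/topc.png

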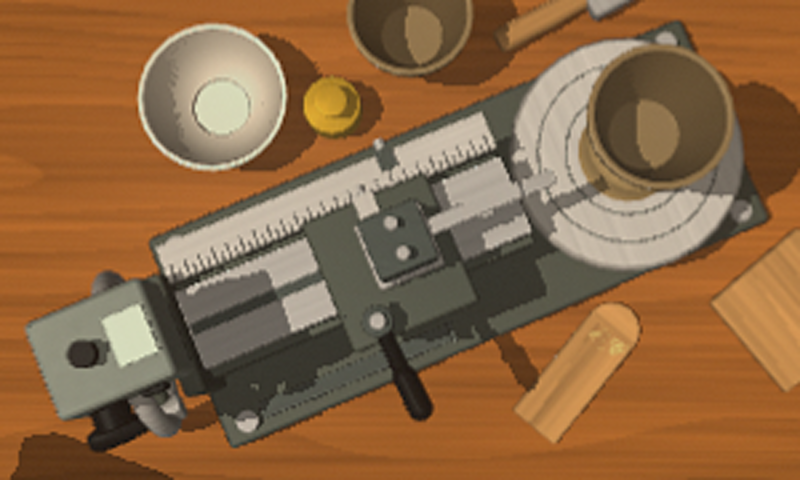

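The crop shows the base corners at crop (235,445), (768,215) and (682,22), and the lever pin at (377,320) with its grip end at (420,408). The pale pointer tip is at about (362,187), the dark clip at (385,157), and the black handle at (110,430), lower left of the box. Now to fit the stand frame.

```bash
cat > /tmp/a.py <<'E'
from h import *
T=cam("top");S=cam("scene")
f=lambda x,y:(155+(x+.5)/2.6667-.5,160+(y+.5)/2.6667-.5)
A,B,C=[onz(T,f(*p),18)for p in((235,445),(768,215),(682,22))]
print(A,B,C,np.linalg.norm(A-B),np.linalg.norm(C-B),np.degrees(np.arctan2(*(B-A)[1::-1])),np.degrees(np.arctan2(*(C-B)[1::-1])))
yaw=np.arctan2(*(B-A)[1::-1]);ex=np.array([np.cos(yaw),np.sin(yaw),0]);ey=np.array([-ex[1],ex[0],0])
O=(A+C)/2;O[2]=0
st=lambda p:np.array([(p-O)@ex,(p-O)@ey,p[2]])
print("O",O,np.degrees(yaw))
for n,p,z in(("pivot",(377,318),160),("grip end",(420,408),159),("pointer",(362,187),116),("clip nib?",(385,168),116),("cliptop",(385,157),120),("handle end",(95,440),105),("handle wheelend",(140,420),90)):
    w=onz(T,f(*p),z);print(n,w.round(1),st(w).round(1))
W=lambda x,y,z:O+ex*x+ey*y+np.array([0,0,z])
for n,X in(("hub",W(-245,0,105)),("corner tl",W(-220,85,18)),("bedend",W(-200,35,112)),("bedend",W(-200,-35,112)),("disc",W(130,0,132))):
    print(n,X.round(1),proj(T,X).round(1),((proj(T,X)-[154.6875,159.6875])*2.6667-.5).round(),proj(S,X).round(1))
E
python3 /tmp/a.py
```

```text
[359.95607549 103.38745957  18.        ] [ 536.63651999 -293.79527231   18.        ] [ 684.74644817 -229.04622434   18.        ] 434.70691502426183 161.6446412283284 -66.01886809790857 23.613450821578134
O [522.35126183 -62.82938239   0.        ] -66.01886809790857
pivot [451.2  -6.1 160. ] [-80.8 -41.9 160. ]
grip end [394.6 -34.4 159. ] [ -77.9 -105.2  159. ]
pointer [540.8   7.8 116. ] [-57.   45.6 116. ]
clip nib? [554.1  -7.5 116. ] [-37.6  51.4 116. ]
cliptop [561.   -7.5 120. ] [-34.8  57.8 120. ]
handle end [368.  184.6 105. ] [-288.8  -40.5  105. ]
handle wheelend [381.  158.1  90. ] [-259.3  -39.3   90. ]
hub [422.8 161.  105. ] [[204.5 294.2]] [[132. 358.]] [[409.2 217.1]]
corner tl [510.6 172.7  18. ] [[210.3 249.8]] [[148. 240.]] [[407.3 270.2]]
bedend [473.  134.1 112. ] [[219.6 266.4]] [[173. 284.]] [[395.7 228.4]]
bedend [409.1 105.7 112. ] [[234.3 302.4]] [[212. 380.]] [[386.5 208.1]]
disc [ 575.2 -181.6  132. ] [[396.2 211.3]] [[644. 137.]] [[248.8 236.2]]
```

```bash
cat >> h.py <<'E'
yaw=np.radians(-66.2);ex=np.array([np.cos(yaw),np.sin(yaw),0]);ey=np.array([-ex[1],ex[0],0]);ez=np.array([0,0,1.])
O=np.array([522.35,-62.83,0])
W=lambda x,y,z:O+ex*x+ey*y+ez*z
st=lambda p:np.array([(p-O)@ex,(p-O)@ey,p[2]])
def pose(s): return np.array(s['ee_pos']),Rot.from_euler('xyz',s['ee_rot'],degrees=True)
def Rlean(deg,sgn=1):  # tool y = sgn*stand y, tool z leans toward +x going down
    t=np.radians(deg);z=np.sin(t)*ex-np.cos(t)*ez;y=sgn*ey
    return Rot.from_matrix(np.c_[np.cross(y,z),y,z])
def delta(pos,R,s=None):
    p,R0=pose(s or state()); return (np.array(pos)-p)/25,(R*R0.inv()).as_rotvec(degrees=True)/4
E
python3 - <<'E'
from h import *
s=state();p,R0=pose(s);c=cam("wrist");Rc=cv2.Rodrigues(c['rv'])[0]
print("cam in tool",R0.inv().apply(-Rc.T@c['t']-p).round(1),"axis in tool",R0.inv().apply(Rc[2]).round(3))
d,r=delta(W(-45+83,50,260),Rlean(0));print(W(38,50,260),d.round(2),r.round(2))
E
```

```text
cam in tool [  83.4    1.3 -170.3] axis in tool [-0.293 -0.     0.956]
[583.43270465 -77.42120256 260.        ] [ 13.62 -23.92   1.87] [  0.02  -0.02 -10.29]
```

Emit:
{"fn": "move_arm", "kwargs": {"motion": [[91,[0,0,1],[0,0,0]],[91,[0.2,-0.4,1],[0,0,-0.5]],[91,[0.55,-0.95,0.5],[0,0,-0.5]],[91,[0.55,-0.95,0],[0,0,-0.5]],[91,[0.55,-0.95,0],[0,0,-0.5]],[91,[0.55,-0.95,0],[0,0,-0.5]],[91,[0.55,-0.95,0],[0,0,-0.5]],[91,[0.55,-0.95,0],[0,0,-0.5]],[91,[0.55,-0.95,0],[0,0,-0.5]],[91,[0.55,-0.95,0],[0,0,-0.5]],[91,[0.55,-0.95,0],[0,0,-0.5]],[91,[0.55,-0.95,0],[0,0,-0.5]],[91,[0.55,-0.95,0],[0,0,-0.5]],[91,[0.55,-0.95,0],[0,0,-0.5]],[91,[0.55,-0.95,0],[0,0,-0.5]],[91,[0.55,-0.95,0],[0,0,-0.5]],[91,[0.55,-0.95,0],[0,0,-0.5]],[91,[0.55,-0.95,0],[0,0,-0.5]],[91,[0.55,-0.95,0],[0,0,-0.5]],[91,[0.55,-0.95,0],[0,0,-0.5]]]}}

```text
time_s: 1.77
ee_pos: [496.0, 82.2, 276.1]
ee_rot: [-180.0, -0.0, 116.9]
force: [0.5, 1.0, 0.1]
gripper_width: 91.0
gripper_force: 0.0
```

Emit:
{"fn": "move_arm", "kwargs": {"motion": [[91,[0.55,-0.95,0],[0,0,-0.3]],[91,[0.55,-0.95,0],[0,0,-0.2]],[91,[0.55,-0.95,0],[0,0,0]],[91,[0.55,-0.95,0],[0,0,0]],[91,[0.55,-0.95,-0.4],[0,0,0]],[91,[0.2,-0.2,-0.4],[0,0,0]],[91,[0,0,0],[0,0,0]],[91,[0,0,0],[0,0,0]],[91,[0,0,0],[0,0,0]]]}}

```text
time_s: 2.52
ee_pos: [568.9, -39.1, 256.6]
ee_rot: [-180.0, -0.1, 115.0]
force: [0.1, 0.0, -0.3]
gripper_width: 90.9
gripper_force: 0.0
```

Run:
```python
from h import *
import json
s=state();print(s['time_s'],s['ee_pos'],s['ee_rot'],st(np.array(s['ee_pos'])))
c=camera_info("wrist");json.dump({k:np.array(v).tolist() for k,v in c.items()},open("w1.json","w"))
a=grab_frame("wrist");cv2.imwrite("pics/w1.png",a)
print(proj(cam("w",c),[W(-57,50,116),W(-40,50,116)]))
```

```text
2.5167 [568.92041319 -39.09906095 256.55871612] [-1.79985530e+02 -5.36856870e-02  1.15026025e+02] [ -2.91958092  52.18655861 256.55871612]
[[319.58991916 155.33430551]
 [319.18038928 177.9250973 ]]
```

View pics/w1.png

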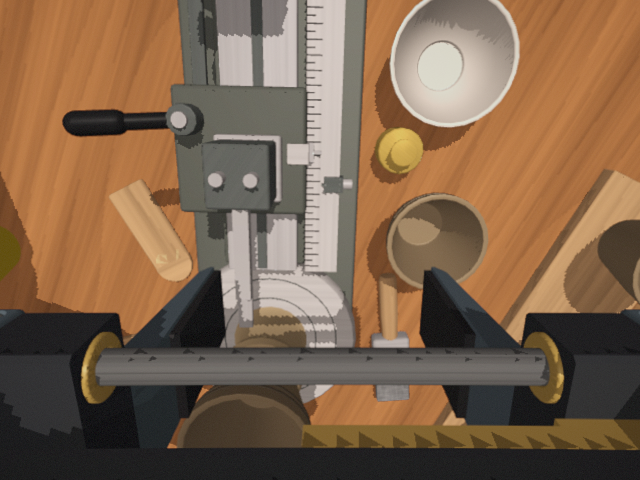

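The wrist view shows the pointer plate at about (300–320,154), the dark clip at about (333,184), and the lever at (65–190,120). I'll enlarge the pointer and clip.

Run:
```python
import cv2
a=cv2.imread("pics/w1.png");cv2.imwrite("pics/w1c.png",cv2.resize(a[130:210,270:370],(800,640)[:1]+(600,) if 0 else (750,600),interpolation=cv2.INTER_NEAREST))
```

```text
(no output)
```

View pics/w1c.png

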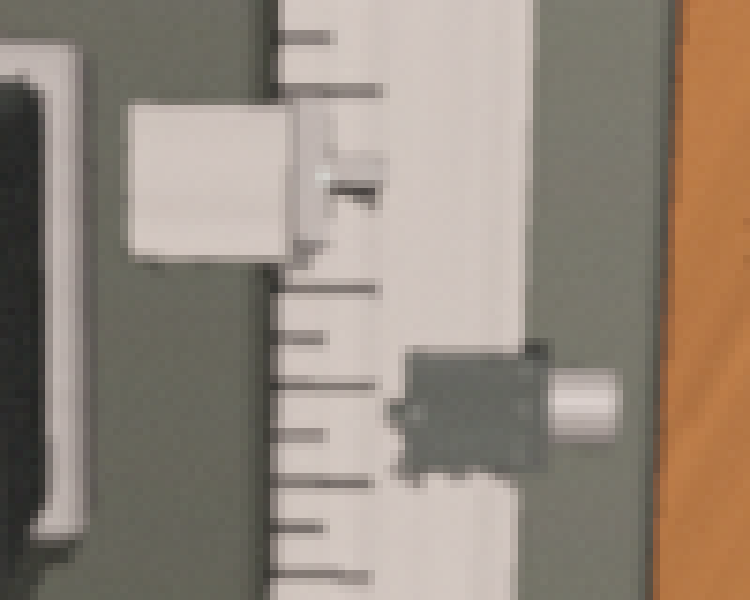

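The crop shows the slim pointer at about crop (355,168), dark division line just below it. The clip body spans rows 350–472 with its nib at (393,412), roughly 24–25 mm ahead.

Run:
```python
from h import *
import json
C=cam("w",json.load(open("w1.json")));f=lambda x,y:(270+x/7.5-.5,130+y/7.5-.5)
P,N=onz(C,f(375,168),116),onz(C,f(393,412),116)
print("pointer",st(P),"nib",st(N),"gap",(st(N)-st(P))[0])
a,b=onz(C,f(275,91),112),onz(C,f(275,575),112);print("scale 50mm:",np.linalg.norm(a-b),"yaw",np.degrees(np.arctan2(*(b-a)[1::-1])))
for z in(150,160):print("pivot",st(onz(C,(181,120),z)))
print("grip",[st(onz(C,p,159)).round(1) for p in((65,122),(125,121))])
R=Rlean(42);tz=R.as_matrix()[:,2];T=W(-281,0,105)-120*tz
d,r=delta(T,R);print(T,d.round(2),r.round(2),np.linalg.norm(r))
```

```text
pointer [-59.53279357  49.88578601 116.        ] nib [-35.04041867  52.18162034 116.        ] gap 24.492374896469165
scale 50mm: 49.73005256269134 yaw -65.70793627549426
pivot [-80.94785675 -40.62683662 150.        ]
pivot [-81.1652425  -37.30647131 160.        ]
grip [array([ -78.1, -110.2,  159. ]), array([-79.7, -72.8, 159. ])]
[376.55083066 267.74096875 194.17737906] [-7.7  12.27 -2.51] [-9.57 -4.34 -0.3 ] 10.508314204558715
```

Emit:
{"fn": "move_arm", "kwargs": {"motion": [[91,[0,0,0.8],[0,0,0]],[91,[0,0,0.8],[0,0,0]],[91,[-0.5,0.8,0],[0,0,0]],[91,[-0.5,0.8,0],[0,0,0]],[91,[-0.5,0.8,0],[0,0,0]],[91,[-0.5,0.8,0],[-0.73,-0.33,-0.02]],[91,[-0.5,0.8,0],[-0.73,-0.33,-0.02]],[91,[-0.5,0.8,0],[-0.73,-0.33,-0.02]],[91,[-0.5,0.8,0],[-0.73,-0.33,-0.02]],[91,[-0.5,0.8,0],[-0.73,-0.33,-0.02]],[91,[-0.5,0.8,0],[-0.73,-0.33,-0.02]],[91,[-0.5,0.8,0],[-0.73,-0.33,-0.02]],[91,[-0.5,0.8,0],[-0.73,-0.33,-0.02]],[91,[-0.5,0.8,0],[-0.73,-0.33,-0.02]],[91,[-0.5,0.8,-0.5],[-0.73,-0.33,-0.02]],[91,[-0.2,0.3,-0.8],[-0.73,-0.33,-0.02]],[91,[0,0,-0.9],[-0.73,-0.33,-0.02]],[91,[0,0,-0.9],[-0.73,-0.33,-0.02]],[91,[0,0,-0.9],[0,0,0]],[91,[0,0,0],[0,0,0]]]}}

```text
time_s: 4.23
ee_pos: [399.5, 227.1, 193.3]
ee_rot: [-179.4, 41.8, 114.4]
force: [-0.3, -0.6, 0.1]
gripper_width: 90.8
gripper_force: 0.0
```

Run:
```python
from h import *
import json
s=state();print(s['time_s'],s['ee_pos'],s['qpos'],st(np.array(s['ee_pos'])))
c=camera_info("wrist");json.dump({k:np.array(v).tolist() for k,v in c.items()},open("w2.json","w"))
a=grab_frame("wrist")
C=cam("w",c)
for X in (W(-245,0,105),):print(proj(C,X))
for ad in range(0,360,30):
    q=np.radians(ad);print(ad,proj(C,W(-299,-46*np.sin(q),105+46*np.cos(q))).round())
cv2.imwrite("pics/w2.png",a)
```

```text
4.2333 [399.48807113 227.13684595 193.28807624] [ 53.0824155   19.75889247 104.16876064 -35.82831454  81.76688688
  42.486896  ] [-314.88832255    4.60104715  193.28807624]
[[315.50895123 225.75701438]]
0 [[313. 243.]]
30 [[272. 233.]]
60 [[245. 208.]]
90 [[239. 177.]]
120 [[253. 149.]]
150 [[281. 130.]]
180 [[316. 124.]]
210 [[350. 131.]]
240 [[378. 150.]]
270 [[390. 178.]]
300 [[383. 209.]]
330 [[354. 233.]]
```

View pics/w2.png

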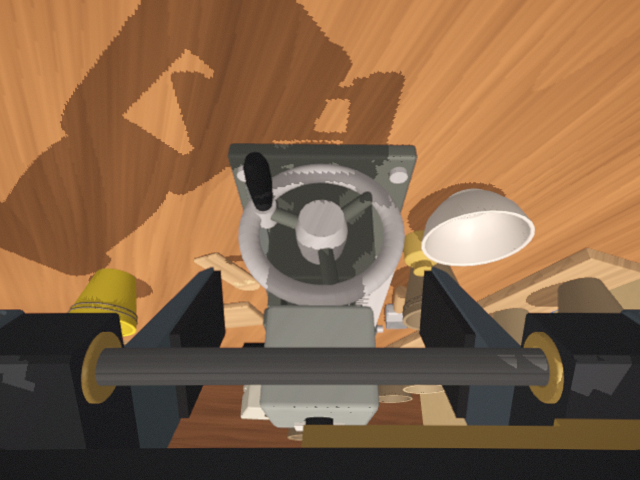

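The wrist view faces the handwheel. The rim spans columns 240–403 and rows ~163–308, the hub is at (322,226), and the handle runs from its base (265,222) to its tip (257,158), which puts a near 80–100°. Next I'll refine the hub and handle positions.

Run:
```python
from h import *
import json
C=cam("w",json.load(open("w2.json")))
def onx(px,x):
    o,d=ray(C,px);t=(x-(o-O)@ex)/(d@ex);return st(o+t*d).round(1)
for n,p in dict(L=(240,232),R=(403,232),B=(322,308),T=(322,163),hub=(322,226)).items():print(n,onx(p,-245))
for n,p,x in(("tip",(257,162),-299),("mid",(261,190),-274),("base",(265,215),-250)):print(n,onx(p,x))
a=cv2.imread("pics/w2.png");g=cv2.cvtColor(a,cv2.COLOR_BGR2HSV)
m=((g[...,2]<45)).astype(np.uint8);m[:140]=0;m[230:]=0;m[:,:235]=0;m[:,285:]=0
n,l,sx,c=cv2.connectedComponentsWithStats(m);i=1+np.argmax(sx[1:,4]);print(sx[i],c[i])
yy,xx=np.where(l==i)
for r in range(yy.min(),yy.max()+1,6):print(r,xx[yy==r].min(),xx[yy==r].max(),end='; ')
# blobs in top/scene for handle
T=cam("top");S=cam("scene")
b=cv2.imread("pics/top.png");s=cv2.imread("pics/scene.png")
for im,Cx,nm in((b,T,"top"),(s,S,"scene")):
    u=proj(Cx,[W(-274,-44,105)])[0].astype(int);print(nm,u)
    v=cv2.cvtColor(im,cv2.COLOR_BGR2HSV)[u[1]-14:u[1]+15,u[0]-18:u[0]+19,2]
    print(nm,np.argwhere(v<32).mean(0)[::-1]+u-[18,14],(v<32).sum())
```

```text
L [-245.   -53.9  110.9]
R [-245.    62.7  109.7]
B [-245.     5.2  167.9]
T [-245.     4.2   45.3]
hub [-245.     4.7  105.2]
tip [-299.   -36.1   92.9]
mid [-274.   -36.6   95.5]
base [-250.   -36.4   99.4]
[ 244  152   28   58 1210] [258.43553719 179.64297521]
152 252 258; 158 246 264; 164 244 268; 170 245 269; 176 246 270; 182 246 271; 188 249 271; 194 251 271; 200 253 271; 206 256 270; top [198 322]
top [199.46341463 319.09756098] 41
scene [414 202]
scene [419.11111111 208.88888889] 9
```

Run:
```python
from h import *
import json
C=cam("w",json.load(open("w2.json")));T=cam("top")
b=cv2.imread("pics/top.png");v=b.max(2)[305:335,182:215]
print('\n'.join(''.join('#' if x<25 else '+' if x<45 else '.' for x in r) for r in v))
f=lambda x,y:(155+(x+.5)/2.6667-.5,160+(y+.5)/2.6667-.5)
for p,q in(((256,157),f(91,441)),((258.5,180),f(108,432)),):
    X,e=tri((C,p),(T,q));print(X.round(1),st(X).round(1),np.round(e,1))
```

```text
.............................+...
...........................++....
.............................++..
...........................++....
.................................
.................++++............
...............++++++............
............++++++++++...........
..........+++.++++++++...........
........++....++++++++...........
.......+++....++++++++++.........
........+++....++++++++++........
........+++....++++++++++........
.........++....+++++++++++.......
.........+++....+++++++++++......
.........+++....++++++++++++.....
.........+++++++..+.+++++++#.....
........+++++...+++++++++#.......
.......+++......++++++++.........
......++.....+++++++++#..........
......+...++++++++++#............
.......++++++++++#...............
.......++++++++#.................
........+++++....................
.................................
.................................
.................................
.................................
.................................
.................................
[367.2 192.4  86. ] [-296.2  -39.    86. ] [1.2 1.2]
[373.6 179.2  92.8] [-281.5  -38.4   92.8] [0.9 0.9]
```

```bash
cat >> h.py <<'E'
HY,HZ,HX=4.6,105.,-243.
def G(a,out=37): return W(HX-out,HY-46*np.sin(a),HZ+46*np.cos(a))
E
python3 - <<'E'
from h import *
s=state();p,R=pose(s);tz=R.as_matrix()[:,2];print(tz,st(tz+O))
g=G(np.radians(111))
d=(g-70*tz-p)/25;print(d.round(2));print((tz*89/25).round(2))
E
```

```text
[ 0.26747642 -0.60979147 -0.74606348] [ 0.66587346 -0.00134834 -0.74606348]
[-1.8  -0.27 -2.2 ]
[ 0.95 -2.17 -2.66]
```

Emit:
{"fn": "move_arm", "kwargs": {"motion": [[45,[-0.6,-0.09,-0.73],[0,0,0]],[45,[-0.6,-0.09,-0.73],[0,0,0]],[45,[-0.6,-0.09,-0.73],[0,0,0]],[45,[0,0,0],[0,0,0]],[45,[0,0,0],[0,0,0]],[45,[0,0,0],[0,0,0]],[45,[0,0,0],[0,0,0]]]}}

```text
time_s: 4.87
ee_pos: [358.4, 221.6, 143.4]
ee_rot: [179.8, 41.6, 113.7]
force: [0.3, 0.3, 0.3]
gripper_width: 47.3
gripper_force: 0.0
```

Run:
```python
from h import *
s=state();p,R=pose(s);tz=R.as_matrix()[:,2];print(s['time_s'],s['gripper_width'],st(p),((G(np.radians(111))+19*tz-p)/25).round(2))
c=cam("wrist");a=grab_frame("wrist");cv2.imwrite("pics/w3.png",a)
print(proj(c,[G(np.radians(111),37),G(np.radians(111),54),p,p-19*tz]).round())
v=a.max(2);m=(v<45).astype(np.uint8)
n,l,sx,cc=cv2.connectedComponentsWithStats(m);print([ (sx[i].tolist(),cc[i].round()) for i in range(1,n) if sx[i,4]>600])
```

```text
4.8667 47.29978152603057 [-326.40863432  -35.22595853  143.3558398 ] [ 0.84 -2.21 -2.76]
[[316. 251.]
 [315. 236.]
 [321. 304.]
 [320. 324.]]
[([302, 229, 26, 50, 611], array([315., 246.])), ([374, 271, 32, 76, 1454], array([386., 316.])), ([239, 272, 32, 75, 1468], array([258., 315.])), ([426, 313, 144, 111, 5460], array([488., 346.])), ([72, 314, 148, 114, 5985], array([154., 349.])), ([0, 447, 640, 33, 19887], array([318., 464.]))]
```

View pics/w3.png

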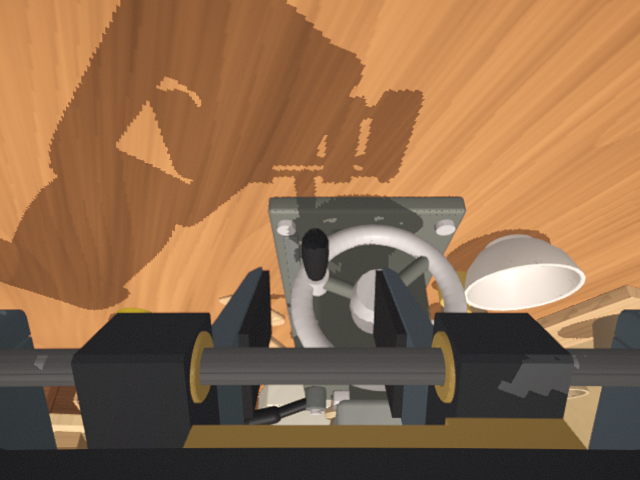

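The handle is at (315,250) with its tip at (314,235), matching the prediction of (316,251). Advancing and closing.

Emit:
{"fn": "move_arm", "kwargs": {"motion": [[45,[0.21,-0.55,-0.69],[0,0,0]],[45,[0.21,-0.55,-0.69],[0,0,0]],[45,[0.21,-0.55,-0.69],[0,0,0]],[45,[0.21,-0.55,-0.69],[0,0,0]],[45,[0,0,0],[0,0,0]],[45,[0,0,0],[0,0,0]]]}}

```text
time_s: 5.42
ee_pos: [378.5, 165.2, 73.0]
ee_rot: [-179.9, 41.7, 113.8]
force: [-0.8, -0.5, -0.6]
gripper_width: 44.8
gripper_force: 0.0
```

Emit:
{"fn": "move_arm", "kwargs": {"motion": [[10,[0,0,0],[0,0,0]],[10,[0,0,0],[0,0,0]],[10,[0,0,0],[0,0,0]],[10,[0,0,0],[0,0,0]],[10,[0,0,0],[0,0,0]],[10,[0,0,0],[0,0,0]],[10,[0,0,0],[0,0,0]]], "grip_force": 20}}

```text
time_s: 6.0
ee_pos: [378.3, 166.3, 72.9]
ee_rot: [180.0, 41.6, 113.9]
force: [-0.6, 2.1, 2.2]
gripper_width: 17.0
gripper_force: 20.0
```

Run:
```python
from h import *
s=state();p,R=pose(s);tz=R.as_matrix()[:,2];g=st(p-19*tz);print(s['time_s'],s['gripper_width'],s['force'],g)
a0=np.arctan2(-(g[1]-HY),g[2]-HZ);print(np.degrees(a0),np.hypot(g[1]-HY,g[2]-HZ))
for a in range(0,720,20):
    q=a0+np.radians(a);q2=q+np.radians(20);d=(G(q2)-G(q))/25;print(int(np.degrees(q)),d.round(2).tolist())
    if a>=340:break
```

```text
6.0 16.98067203572419 [-0.6291173   2.06674269  2.24706421] [-280.36431492  -39.40661867   87.11464209]
112.11801834788622 47.50230009596409
112 [0.31, 0.14, -0.54]
132 [0.46, 0.2, -0.39]
152 [0.56, 0.25, -0.2]
172 [0.58, 0.26, 0.02]
192 [0.54, 0.24, 0.24]
212 [0.43, 0.19, 0.43]
232 [0.27, 0.12, 0.56]
252 [0.08, 0.04, 0.63]
272 [-0.12, -0.05, 0.62]
292 [-0.31, -0.14, 0.54]
312 [-0.46, -0.2, 0.39]
332 [-0.56, -0.25, 0.2]
352 [-0.58, -0.26, -0.02]
372 [-0.54, -0.24, -0.24]
392 [-0.43, -0.19, -0.43]
412 [-0.27, -0.12, -0.56]
432 [-0.08, -0.04, -0.63]
452 [0.12, 0.05, -0.62]
```

Emit:
{"fn": "move_arm", "kwargs": {"motion": [[10,[0.31,0.14,-0.54],[0,0,0]],[10,[0.46,0.2,-0.39],[0,0,0]],[10,[0.56,0.25,-0.2],[0,0,0]],[10,[0.58,0.26,0.02],[0,0,0]],[10,[0.54,0.24,0.24],[0,0,0]],[10,[0.43,0.19,0.43],[0,0,0]],[10,[0,0,0],[0,0,0]],[10,[0,0,0],[0,0,0]]]}}

```text
time_s: 6.67
ee_pos: [450.9, 198.3, 61.8]
ee_rot: [179.9, 41.6, 113.9]
force: [3.0, 1.5, -0.0]
gripper_width: 17.1
gripper_force: 20.0
```

```bash
cat > q.py <<'E'
from h import *
s=state();p,R=pose(s);tz=R.as_matrix()[:,2];g=st(p-19*tz);print(s['time_s'],s['gripper_width'],s['force'].round(1) if hasattr(s['force'],'round') else s['force'],g)
a0=np.arctan2(-(g[1]-HY),g[2]-HZ);print(np.degrees(a0),np.hypot(g[1]-HY,g[2]-HZ),s['ee_rot'])
E
python3 q.py
```

```text
6.6667 17.095192604138255 [ 3.   1.5 -0. ] [-280.38955371   39.97148697   75.99064888]
-129.35633539060132 45.74586913699693 [179.89174316  41.59902769 113.85464867]
```

Emit:
{"fn": "move_arm", "kwargs": {"motion": [[10,[0.27,0.12,0.56],[0,0,0]],[10,[0.08,0.04,0.63],[0,0,0]],[10,[-0.12,-0.05,0.62],[0,0,0]],[10,[-0.31,-0.14,0.54],[0,0,0]],[10,[-0.46,-0.2,0.39],[0,0,0]],[10,[-0.56,-0.25,0.2],[0,0,0]],[10,[-0.58,-0.26,-0.02],[0,0,0]],[10,[-0.54,-0.24,-0.24],[0,0,0]],[10,[-0.43,-0.19,-0.43],[0,0,0]],[10,[-0.27,-0.12,-0.56],[0,0,0]],[10,[-0.08,-0.04,-0.63],[0,0,0]],[10,[0.12,0.05,-0.62],[0,0,0]],[10,[0.31,0.14,-0.54],[0,0,0]],[10,[0.46,0.2,-0.39],[0,0,0]],[10,[0.56,0.25,-0.2],[0,0,0]],[10,[0.58,0.26,0.02],[0,0,0]],[10,[0.54,0.24,0.24],[0,0,0]],[10,[0.43,0.19,0.43],[0,0,0]],[10,[0,0,0],[0,0,0]],[10,[0,0,0],[0,0,0]]]}}

```text
time_s: 8.33
ee_pos: [450.2, 198.0, 61.6]
ee_rot: [179.9, 41.6, 113.9]
force: [1.8, 2.4, 0.2]
gripper_width: 16.7
gripper_force: 20.0
```

```bash
python3 q.py
```

```text
8.3333 16.746320760481805 [1.8 2.4 0.2] [-280.39265398   39.23977309   75.76781436]
-130.16071153735842 45.32587072722345 [179.93961527  41.6002516  113.89266216]
```

Emit:
{"fn": "move_arm", "kwargs": {"motion": [[10,[0.27,0.12,0.56],[0,0,0]],[10,[0.08,0.04,0.63],[0,0,0]],[10,[-0.12,-0.05,0.62],[0,0,0]],[10,[-0.31,-0.14,0.54],[0,0,0]],[10,[-0.46,-0.2,0.39],[0,0,0]],[10,[-0.56,-0.25,0.2],[0,0,0]],[10,[-0.58,-0.26,-0.02],[0,0,0]],[10,[-0.54,-0.24,-0.24],[0,0,0]],[10,[-0.43,-0.19,-0.43],[0,0,0]],[10,[-0.27,-0.12,-0.56],[0,0,0]],[10,[-0.08,-0.04,-0.63],[0,0,0]],[10,[0.12,0.05,-0.62],[0,0,0]],[10,[0.31,0.14,-0.54],[0,0,0]],[10,[0.46,0.2,-0.39],[0,0,0]],[10,[0.56,0.25,-0.2],[0,0,0]],[10,[0.58,0.26,0.02],[0,0,0]],[10,[0.54,0.24,0.24],[0,0,0]],[10,[0.43,0.19,0.43],[0,0,0]],[10,[0,0,0],[0,0,0]],[10,[0,0,0],[0,0,0]]]}}

```text
time_s: 10.0
ee_pos: [449.9, 197.7, 61.5]
ee_rot: [180.0, 41.6, 113.9]
force: [1.1, 3.5, 0.7]
gripper_width: 17.2
gripper_force: 20.0
```

Emit:
{"fn": "move_arm", "kwargs": {"motion": [[10,[0.27,0.12,0.56],[0,0,0]],[10,[0.08,0.04,0.63],[0,0,0]],[10,[-0.12,-0.05,0.62],[0,0,0]],[10,[-0.31,-0.14,0.54],[0,0,0]],[10,[-0.46,-0.2,0.39],[0,0,0]],[10,[-0.56,-0.25,0.2],[0,0,0]],[10,[-0.58,-0.26,-0.02],[0,0,0]],[10,[-0.54,-0.24,-0.24],[0,0,0]],[10,[-0.43,-0.19,-0.43],[0,0,0]],[10,[0,0,0],[0,0,0]],[10,[0,0,0],[0,0,0]]]}}

```text
time_s: 10.92
ee_pos: [382.2, 167.9, 116.9]
ee_rot: [-179.7, 41.6, 114.1]
force: [-2.3, 3.1, -2.7]
gripper_width: 16.8
gripper_force: 20.0
```

```bash
python3 q.py
python3 - <<'E'
from h import *
b=grab_frame("top");cv2.imwrite("pics/top2.png",b)
a=cv2.imread("pics/top.png")
v=np.hstack([cv2.resize(x[205:265,265:325],(400,400),interpolation=cv2.INTER_CUBIC) for x in(a,b)]);cv2.imwrite("pics/cmp.png",v)
E
```

```text
10.9167 16.76680340836297 [-2.3  3.1 -2.7] [-280.25932049  -35.07977507  131.09826179]
56.66619981432179 47.49319759841233 [-179.72675959   41.60523541  114.05872959]
```

View pics/cmp.png

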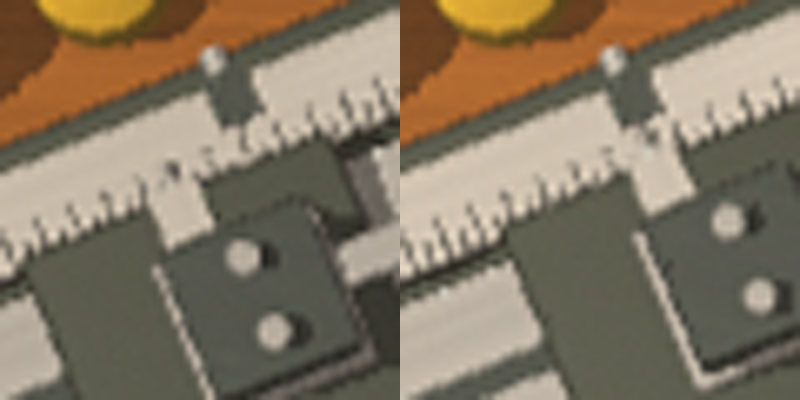

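Turning 40° more, then I'll release and look closely at pointer versus nib.

Emit:
{"fn": "move_arm", "kwargs": {"motion": [[10,[-0.23,-0.1,-0.58],[0,0,0]],[10,[-0.04,-0.02,-0.62],[0,0,0]],[10,[0,0,0],[0,0,0]],[10,[0,0,0],[0,0,0]],[10,[0,0,0],[0,0,0]]]}}

```text
time_s: 11.38
ee_pos: [375.6, 164.9, 87.3]
ee_rot: [-179.7, 41.6, 113.9]
force: [-5.6, 3.8, -3.4]
gripper_width: 16.5
gripper_force: 20.0
```

```bash
python3 q.py
python3 - <<'E'
from h import *
# retreat 95 along -tz, then up, then to look pose
s=state();p,R=pose(s);tz=R.as_matrix()[:,2];q=p-95*tz
d,r=delta(W(-3,52,257),Rlean(0));print((-95*tz/25).round(2),((W(-3,52,257)-q)/25).round(2),r.round(2))
E
```

```text
11.3833 16.51261398859997 [-5.6  3.8 -3.4] [-280.21434621  -42.2399149   101.50136806]
94.27168361974687 46.9703954993799 [-179.69474059   41.6112231   113.89601473]
[-1.    2.32  2.84] [  8.73 -10.48   3.95] [9.54 4.14 0.  ]
```

Emit:
{"fn": "move_arm", "kwargs": {"motion": [[45,[0,0,0],[0,0,0]],[45,[0,0,0],[0,0,0]],[45,[0,0,0],[0,0,0]],[45,[0,0,0],[0,0,0]],[45,[-0.25,0.58,0.71],[0,0,0]],[45,[-0.25,0.58,0.71],[0,0,0]],[45,[-0.25,0.58,0.71],[0,0,0]],[45,[-0.25,0.58,0.71],[0,0,0]],[45,[0,0,1],[0,0,0]],[60,[0,0,1],[0,0,0]],[91,[0,0,1],[0.6,0.26,0]],[91,[0,0,1],[0.6,0.26,0]],[91,[0,0,1],[0.6,0.26,0]],[91,[0.2,-0.2,0.7],[0.6,0.26,0]],[91,[0.7,-0.84,0],[0.6,0.26,0]],[91,[0.7,-0.84,0],[0.6,0.26,0]],[91,[0.7,-0.84,0],[0.6,0.26,0]],[91,[0.7,-0.84,0],[0.6,0.26,0]]]}}

```text
time_s: 12.88
ee_pos: [427.3, 132.9, 302.1]
ee_rot: [179.9, 20.7, 113.8]
force: [0.0, 0.2, -0.5]
gripper_width: 91.4
gripper_force: 0.0
```

Emit:
{"fn": "move_arm", "kwargs": {"motion": [[91,[0.7,-0.84,0],[0.6,0.26,0]],[91,[0.7,-0.84,0],[0.6,0.26,0]],[91,[0.7,-0.84,0],[0.6,0.26,0]],[91,[0.7,-0.84,0],[0.6,0.26,0]],[91,[0.7,-0.84,0],[0.6,0.26,0]],[91,[0.7,-0.84,0],[0.6,0.26,0]],[91,[0.7,-0.84,0],[0.5,0.26,0]],[91,[0.7,-0.84,-0.6],[0.5,0.24,0]],[91,[0,0,-0.7],[0,0,0]],[91,[0,0,-0.5],[0,0,0]],[91,[0,0,0],[0,0,0]],[91,[0,0,0],[0,0,0]]]}}

```text
time_s: 13.88
ee_pos: [566.4, -34.1, 256.1]
ee_rot: [-179.9, 0.5, 113.8]
force: [-0.1, -0.4, 0.7]
gripper_width: 90.8
gripper_force: 0.0
```

Run:
```python
from h import *
import json
s=state();print(s['time_s'],s['ee_pos'],s['ee_rot'],st(np.array(s['ee_pos'])))
c=camera_info("wrist");json.dump({k:np.array(v).tolist() for k,v in c.items()},open("w4.json","w"))
a=grab_frame("wrist");cv2.imwrite("pics/w4.png",a)
u=proj(cam("w",c),[W(-37,51,116)])[0];print(u);x,y=(u-[40,32]).astype(int);print(x,y)
cv2.imwrite("pics/w4c.png",cv2.resize(a[y:y+64,x:x+80],(750,600),interpolation=cv2.INTER_NEAREST))
```

```text
13.8833 [566.35869922 -34.09374293 256.05310805] [-179.86475538    0.53199802  113.78973636] [ -8.53301266  51.8625662  256.05310805]
[320.29195492 187.54437307]
280 155
```

View pics/w4c.png

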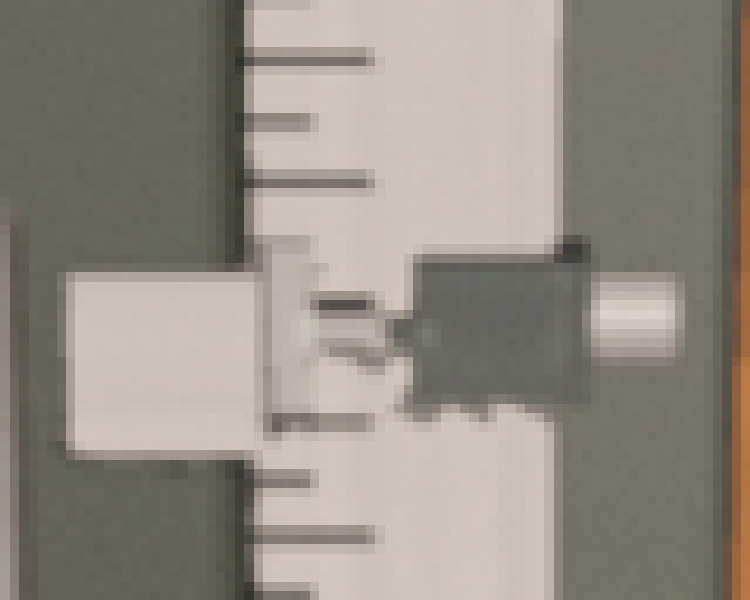

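The crop shows the pointer plate at about rows 312–345, just left of the nib tip at (393,331), so they are almost level. I'll read raw pixel values to settle it.

Run:
```python
from h import *
import json
g=cv2.cvtColor(cv2.imread("pics/w4.png"),cv2.COLOR_BGR2GRAY);print("cols 304-328");
for r in range(179,202):print(r,g[r,304:328])
g=cv2.cvtColor(cv2.imread("pics/w1.png"),cv2.COLOR_BGR2GRAY);print("w1 cols 306-326")
for r in list(range(145,162))+list(range(176,194)):print(r,g[r,306:328])
```

```text
cols 304-328
179 [ 70  65 127 181 195 196 197 197 196 198 200 199 198 197 194 195 196 198
 198 199 199 200 198 199]
180 [ 72  59 102 146 162 165 165 166 170 186 199 200 201 197 195 194 196 198
 198 199 199 198 197 199]
181 [ 73  61  95 125 150 170 170 170 173 189 199 200 200 196 195 195 195 198
 198 198 192 182 180 182]
182 [ 69  66 101 127 155 181 182 181 183 190 199 200 199 197 195 195 195 198
 199 184 148 127 125 127]
183 [ 87  94 119 123 152 181 182 181 178 173 183 198 201 197 196 194 196 198
 198 177 119  94  92  95]
184 [166 167 168 153 154 181 181 181 178 178 192 201 201 198 196 196 196 198
 199 178 123 101 102 104]
185 [192 192 190 169 158 182 182 182 179 184 198 201 200 198 195 195 197 198
 199 178 122 102 102 102]
186 [194 195 195 172 157 180 183 182 172 155 149 148 148 148 146 161 186 198
 201 178 115  99 101  99]
187 [195 196 195 174 158 181 182 182 172 133  86  81  82  81  84 122 170 193
 199 174 111  99 100  99]
188 [195 197 196 174 157 180 183 185 187 167 137 136 136 136 138 143 156 157
 155 135  98 100  99 100]
189 [197 197 197 173 154 180 182 187 194 187 174 174 175 
[... 3922 characters left out ...]
6 192 171 135 117
 109 111 107 102]
187 [ 88 126 143 143 142 142 144 173 200 201 201 198 196 195 197 194 169 130
 104 103 103 105]
188 [ 88 131 147 149 149 149 151 177 200 201 201 198 196 195 197 200 195 162
 107 102 103 104]
189 [121 173 188 190 190 191 190 195 201 200 201 197 195 196 197 200 200 174
 115 102 102 102]
190 [130 183 198 200 200 200 199 199 201 202 201 199 196 196 198 199 188 150
 112 102 102 104]
191 [129 183 198 201 202 200 200 200 202 202 202 199 197 196 198 198 179 132
 110 103 100 102]
192 [127 180 197 198 198 199 198 199 201 202 200 198 196 196 198 187 157 126
 114 100 105 117]
193 [ 95 134 147 148 150 150 149 156 163 165 164 162 161 178 196 193 169 140
 127 122 155 184]
```

The strip and shadow edges blur together, so the gap reads anywhere from 0.3 to 0.9 mm. I'll close the fingers and go lower over the scale for a finer look.

Emit:
{"fn": "move_arm", "kwargs": {"motion": [[0,[0.25,0.1,0],[0,0,0]],[0,[0.25,0.1,0],[0,0,0]],[0,[0,0,0],[0,0,0]],[0,[0,0,0],[0,0,0]],[0,[0,0,-0.5],[0,0,0]],[0,[0,0,-0.8],[0,0,0]],[0,[0,0,-0.8],[0,0,0]],[0,[0,0,-0.8],[0,0,0]],[0,[0,0,-0.7],[0,0,0]],[0,[0,0,0],[0,0,0]],[0,[0,0,0],[0,0,0]],[0,[0,0,0],[0,0,0]]], "grip_force": 5}}

```text
time_s: 14.93
ee_pos: [580.3, -28.7, 167.7]
ee_rot: [179.9, 0.6, 113.8]
force: [0.0, -0.2, 0.1]
gripper_width: 13.7
gripper_force: 0.0
```

Run:
```python
from h import *
import json
s=state();print(s['time_s'],s['ee_pos'],s['force'],st(np.array(s['ee_pos'])))
c=camera_info("wrist");json.dump({k:np.array(v).tolist() for k,v in c.items()},open("w5.json","w"))
a=np.mean([grab_frame("wrist").astype(float) for _ in range(4)],0).astype(np.uint8);cv2.imwrite("pics/w5.png",a)
u=proj(cam("w",c),[W(-37,51,116)])[0];print(u);x,y=(u-[40,32]).astype(int);print(x,y)
cv2.imwrite("pics/w5c.png",cv2.resize(a[y:y+64,x:x+80],(750,600),interpolation=cv2.INTER_CUBIC))
g=cv2.cvtColor(a,cv2.COLOR_BGR2GRAY)
```

```text
14.9333 [580.28876715 -28.68404995 167.73094395] [ 0.01539261 -0.24812721  0.08669572] [ -7.86125016  66.79107268 167.73094395]
[292.30683496 215.13839704]
252 183
```

View pics/w5c.png

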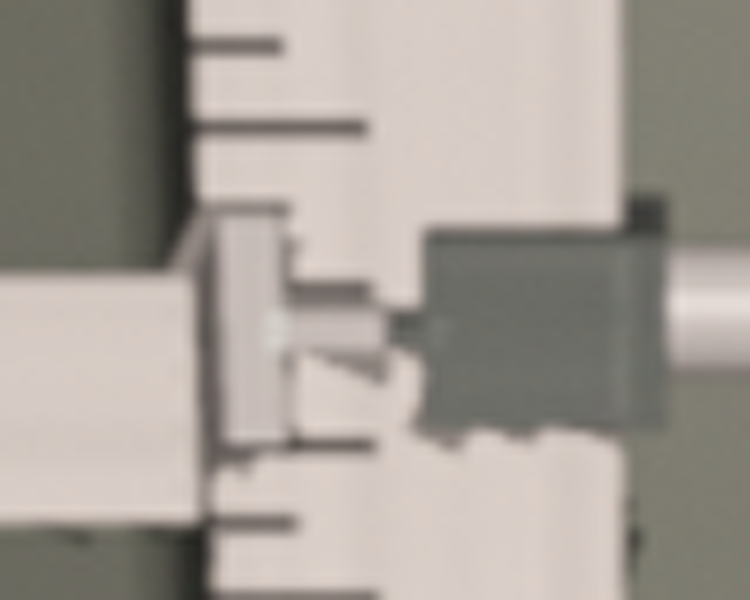

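The closer view shows the pointer strip at rows ~303–352 (centre ~328), with its tip at column 385. The nib, at columns 390–425, spans rows ~310–345 (centre ~328), so they look level. Checking with raw profiles.

Run:
```python
from h import *
import json
g=cv2.cvtColor(cv2.imread("pics/w5.png"),cv2.COLOR_BGR2GRAY)
print("     ",list(range(276,302)))
for r in range(203,236):print(r,g[r,276:302])
C=cam("w",json.load(open("w5.json")))
for r in(216,217,218,219):print(r,st(onz(C,(290,r),116)).round(2),st(onz(C,(296,r),116)).round(2))
```

```text
[276, 277, 278, 279, 280, 281, 282, 283, 284, 285, 286, 287, 288, 289, 290, 291, 292, 293, 294, 295, 296, 297, 298, 299, 300, 301]
203 [205 205 206 207 206 205 206 208 209 209 208 208 206 203 202 203 204 206
 207 207 207 207 207 207 206 206]
204 [163 163 163 164 164 161 172 196 208 209 208 208 205 203 203 203 204 206
 207 207 207 207 207 207 207 207]
205 [140 139 139 139 138 128 145 189 208 209 209 208 206 203 203 203 204 206
 207 207 207 207 208 208 207 208]
206 [177 178 177 178 177 164 171 202 209 209 209 208 206 204 203 203 205 206
 207 207 206 198 192 191 192 192]
207 [191 191 190 190 191 177 181 206 209 209 209 208 206 204 202 203 204 206
 207 207 194 158 134 131 132 132]
208 [191 191 190 190 191 174 158 177 196 208 209 208 206 204 203 203 204 206
 207 207 186 125  98  97  98  98]
209 [190 191 190 191 190 173 142 162 193 208 209 208 206 204 202 203 204 206
 208 207 184 123 106 106 108 107]
210 [188 191 190 190 191 173 143 174 204 210 210 209 207 204 203 204 205 206
 207 207 185 125 109 111 109 111]
211 [187 191 190 192 191 172 143 179 208 211 209 209 207 205 203 204 205 206
 208
[... 2193 characters left out ...]
63 161 160 164 187 206
 207 207 208 208 202 193 188 194]
232 [135 134 149 184 201 201 199 200 203 204 204 203 202 200 198 197 201 206
 207 207 208 208 208 207 205 204]
233 [188 174 176 202 209 207 207 207 209 210 210 209 208 206 204 203 204 205
 206 207 208 208 208 208 207 206]
234 [205 199 199 207 208 207 206 207 208 209 210 209 207 206 204 203 204 205
 206 207 207 207 207 207 206 207]
235 [206 206 206 207 208 208 207 207 208 209 209 209 207 205 204 203 204 205
 206 207 208 207 208 207 207 206]
216 [-36.5   49.69 116.  ] [-36.5   53.06 116.  ]
217 [-35.92  49.68 116.  ] [-35.92  53.05 116.  ]
218 [-35.34  49.67 116.  ] [-35.34  53.04 116.  ]
219 [-34.76  49.65 116.  ] [-34.76  53.03 116.  ]
```

The raw profiles put the pointer strip centre at row ~217.7 and the nib at ~217.6–218.1, where one row is 0.58 mm. So the pointer is at the mark within about 0.2 mm and not past it. Next is the clamp: I'll measure the lever in w5/w1 and plan the push.

```bash
cat >> h.py <<'E'
PV=np.array([-57.6,-40.7])
def push(phi,off,z=152,along=56):
    f=np.radians(phi);u=np.array([np.sin(f),-np.cos(f)]);n=np.array([np.cos(f),np.sin(f)])
    q=PV+along*u+off*n;x=-(n[0]*ex+n[1]*ey)
    return W(q[0],q[1],z),Rot.from_matrix(np.c_[x,np.cross(-ez,x),-ez])
E
python3 - <<'E'
from h import *
import json
c=cam("wrist");a=grab_frame("wrist")
C4=cam("w",json.load(open("w4.json")));g=cv2.imread("pics/w4.png").max(2)
m=(g<50).astype(np.uint8);m[200:]=0;n,l,sx,cc=cv2.connectedComponentsWithStats(m)
for i in range(1,n):
    if sx[i,4]>150:
        yy,xx=np.where(l==i);print(sx[i],cc[i],st(onz(C4,cc[i],159)).round(1),"L/R ends",[st(onz(C4,(e,yy[xx==e].mean()),159)).round(1) for e in(xx.min()+1,xx.max()-1)])
print(proj(C4,[W(PV[0],PV[1],150),W(PV[0]+2,PV[1]-56,159)]))
s=state();p,R=pose(s)
for phi,off in((2.5,36),(2.5,24)):
    P,RR=push(phi,off);print(st(P).round(1),((P-p)/25).round(2),((RR*R.inv()).as_rotvec(degrees=True)/4).round(2))
E
```

```text
[  71  160  100   26 1617] [114.55349412 171.58812616] [-55.4 -82.7 159. ] L/R ends [array([ -54.4, -110.2,  159. ]), array([-56.2, -47.3, 159. ])]
[[183.50763778 166.44810905]
 [ 92.73870385 171.19357698]]
[-19.2 -95.1 152. ] [-6.1  -2.19 -0.62] [0.13 0.09 0.62]
[-31.2 -95.6 152. ] [-6.31 -1.76 -0.62] [0.13 0.09 0.62]
```

Emit:
{"fn": "move_arm", "kwargs": {"motion": [[0,[0,0,1],[0,0,0.1]],[0,[0,0,1],[0,0,0.1]],[0,[0,0,1],[0,0,0.1]],[0,[0,0,0.8],[0,0,0.1]],[0,[-0.87,-0.31,0],[0,0,0.1]],[0,[-0.87,-0.31,0],[0,0,0.1]],[0,[-0.87,-0.31,0],[0,0,0]],[0,[-0.87,-0.31,0],[0,0,0]],[0,[-0.87,-0.31,0],[0,0,0]],[0,[-0.87,-0.31,0],[0,0,0]],[0,[-0.87,-0.31,0],[0,0,0]],[0,[0,0,0],[0,0,0]],[0,[0,0,-0.6],[0,0,0]],[0,[0,0,-0.6],[0,0,0]],[0,[0,0,0],[0,0,0]],[0,[0,0,0],[0,0,0]]]}}

```text
time_s: 16.52
ee_pos: [427.3, -82.8, 231.5]
ee_rot: [-180.0, 0.5, 116.2]
force: [-0.4, -0.1, -1.0]
gripper_width: 0.5
gripper_force: 0.0
```

```bash
cat > d.py <<'E'
from h import *
import sys
s=state();p,R=pose(s);print(s['time_s'],st(p).round(1),s['ee_rot'],s['force'],s['gripper_width'],s['qpos'][5])
for a in sys.argv[1:]:
    phi,off,*z=map(float,a.split(','));P,RR=push(phi,off,*z);print(a,st(P).round(1),((P-p)/25).round(2),((RR*R.inv()).as_rotvec(degrees=True)/4).round(2))
E
python3 d.py 2.5,36
```

```text
16.5167 [-20.  -95.  231.5] [-179.96312425    0.54373272  116.21325752] [-0.39667954 -0.09591707 -1.01129384] 0.4833691896005875 -38.19149946223336
2.5,36 [-19.2 -95.1 152. ] [ 0.01 -0.03 -3.18] [0.13 0.05 0.02]
```

Emit:
{"fn": "move_arm", "kwargs": {"motion": [[0,[0,0,-0.8],[0,0,0]],[0,[0,0,-0.8],[0,0,0]],[0,[0,0,-0.8],[0,0,0]],[0,[0,0,-0.8],[0,0,0]],[0,[0,0,0],[0,0,0]],[0,[0,0,0],[0,0,0]]]}}

```text
time_s: 17.02
ee_pos: [427.7, -82.9, 151.9]
ee_rot: [-180.0, 0.6, 116.2]
force: [-0.3, 0.6, 0.8]
gripper_width: 0.1
gripper_force: 0.0
```

```bash
python3 d.py 2.5,24
python3 - <<'E'
from h import *
for phi in np.arange(2.5,-54,-4):
    a,b=push(phi,24)[0],push(phi-4,24)[0];print(phi,((b-a)/25).round(3)[:2])
E
```

```text
17.0167 [-19.8 -94.7 151.9] [-179.98093944    0.56035312  116.22249277] [-0.28267106  0.62421983  0.82232538] 0.13167463065329865 -38.083007620715655
2.5,24 [-31.2 -95.6 152. ] [-0.22  0.4   0.  ] [0.13 0.06 0.02]
2.5 [-0.125  0.115]
-1.5 [-0.117  0.123]
-5.5 [-0.108  0.131]
-9.5 [-0.099  0.138]
-13.5 [-0.089  0.145]
-17.5 [-0.079  0.151]
-21.5 [-0.068  0.156]
-25.5 [-0.057  0.16 ]
-29.5 [-0.045  0.164]
-33.5 [-0.034  0.167]
-37.5 [-0.022  0.169]
-41.5 [-0.01  0.17]
-45.5 [0.001 0.17 ]
-49.5 [0.013 0.17 ]
-53.5 [0.025 0.168]
```

Emit:
{"fn": "move_arm", "kwargs": {"motion": [[0,[-0.11,0.2,0],[0,0,0]],[0,[-0.11,0.2,0],[0,0,0]],[0,[-0.12,0.12,0],[0,0,-1]],[0,[-0.12,0.12,0],[0,0,-1]],[0,[-0.11,0.13,0],[0,0,-1]],[0,[-0.1,0.14,0],[0,0,-1]],[0,[-0.09,0.14,0],[0,0,-1]],[0,[0,0,0],[0,0,0]]]}}

```text
time_s: 17.68
ee_pos: [409.6, -57.1, 153.1]
ee_rot: [179.7, 0.7, 96.2]
force: [1.5, -3.6, 0.1]
gripper_width: 0.5
gripper_force: 2.0
```

```bash
python3 d.py -17.5,24
python3 - <<'E'
from h import *
b=grab_frame("top");cv2.imwrite("pics/top3.png",b)
T=cam("top");g=b.max(2);u=proj(T,[W(PV[0]-25,PV[1]-45,159)])[0].astype(int)
m=(g<45).astype(np.uint8);n,l,sx,cc=cv2.connectedComponentsWithStats(m)
for i in range(1,n):
    if sx[i,4]>20 and np.linalg.norm(cc[i]-u)<40:print(sx[i],st(onz(T,cc[i],159)))
E
```

```text
17.6833 [ -50.7 -100.8  153.1] [179.73234053   0.74115119  96.2103816 ] [ 1.45305719 -3.58941462  0.08565747] 0.5403469030623764 -14.815139438069577
-17.5,24 [ -51.6 -101.3  152. ] [-0.03  0.02 -0.04] [0.18 0.09 0.02]
```

Contact is steady at about 4 N, as expected. Continuing the swing.

Emit:
{"fn": "move_arm", "kwargs": {"motion": [[0,[-0.08,0.15,-0.03],[0,0,-1]],[0,[-0.07,0.16,0],[0,0,-1]],[0,[-0.06,0.16,0],[0,0,-1]],[0,[-0.05,0.16,0],[0,0,-1]],[0,[-0.03,0.17,0],[0,0,-1]],[0,[-0.02,0.17,0],[0,0,-1]],[0,[0,0,0],[0,0,0]]]}}

```text
time_s: 18.32
ee_pos: [401.4, -32.8, 151.9]
ee_rot: [179.8, 0.6, 72.3]
force: [0.9, -4.1, 1.6]
gripper_width: 0.3
gripper_force: 1.8
```

```bash
python3 d.py -41.5,24 -48,24
```

```text
18.3167 [-76.3 -98.5 151.9] [179.82950032   0.60805878  72.29131944] [ 0.85377102 -4.09159744  1.64783436] 0.2991667540455485 12.322623186361175
-41.5,24 [-76.7 -98.5 152. ] [-0.01  0.01  0.01] [ 0.16 -0.01  0.  ]
-48,24 [-83.2 -96.  152. ] [-0.02  0.29  0.01] [ 0.16 -0.01 -1.62]
```

Emit:
{"fn": "move_arm", "kwargs": {"motion": [[0,[-0.01,0.17,0],[0,0,-1]],[0,[0,0.11,0],[0,0,-0.6]],[0,[0,0,0],[0,0,0]],[0,[0,0,0],[0,0,0]]]}}

```text
time_s: 18.65
ee_pos: [400.7, -26.5, 151.5]
ee_rot: [179.9, 0.7, 66.1]
force: [-0.4, -6.2, 2.9]
gripper_width: 0.6
gripper_force: 2.7
```

Emit:
{"fn": "move_arm", "kwargs": {"motion": [[0,[0.02,0.05,0],[0,0,0]],[0,[0,0,0],[0,0,0]],[0,[0,0,0],[0,0,0]]]}}

```text
time_s: 18.9
ee_pos: [400.9, -25.9, 151.5]
ee_rot: [179.9, 0.8, 66.1]
force: [-0.9, -8.3, 3.2]
gripper_width: 0.1
gripper_force: 3.8
```

Emit:
{"fn": "move_arm", "kwargs": {"motion": [[0,[0.02,0.05,0],[0,0,0]],[0,[0,0,0],[0,0,0]],[0,[0,0,0],[0,0,0]]]}}

```text
time_s: 19.15
ee_pos: [401.1, -25.2, 151.5]
ee_rot: [179.9, 0.8, 66.1]
force: [-1.7, -10.1, 3.1]
gripper_width: 0.3
gripper_force: 4.9
```

```bash
python3 d.py -48,24
```

```text
19.15 [-83.3 -95.7 151.5] [179.89870514   0.83504754  66.09259372] [ -1.70940818 -10.14448314   3.07630953] 0.2703731949179274 19.863311710466725
-48,24 [-83.2 -96.  152. ] [-0.01 -0.01  0.02] [ 0.2  -0.06 -0.07]
```

Emit:
{"fn": "move_arm", "kwargs": {"motion": [[0,[0.02,0.05,0],[0,0,0]],[0,[0.02,0.05,0],[0,0,0]],[0,[0.02,0.05,0],[0,0,0]],[0,[0,0,0],[0,0,0]],[0,[0,0,0],[0,0,0]],[0,[0,0,0],[0,0,0]],[0,[0,0,0],[0,0,0]]]}}

```text
time_s: 19.73
ee_pos: [401.8, -23.2, 151.4]
ee_rot: [179.9, 1.1, 66.2]
force: [-2.1, -16.9, 4.7]
gripper_width: 0.1
gripper_force: 8.1
```

Normal force at the stop is about 16 N, so the lever is tight. Backing off and lifting clear.

Emit:
{"fn": "move_arm", "kwargs": {"motion": [[0,[-0.1,-0.22,0],[0,0,0]],[0,[-0.2,-0.45,0],[0,0,0]],[0,[-0.2,-0.45,0],[0,0,0]],[0,[-0.2,-0.45,0],[0,0,0]],[0,[0,0,0.5],[0,0,0]],[0,[0,0,1],[0,0,0]],[0,[0,0,1],[0,0,0]],[0,[0,0,1],[0,0,0]],[0,[0,0,1],[0,0,0]],[0,[-0.5,-0.8,0],[0,0,0]],[0,[-0.5,-0.8,0],[0,0,0]],[0,[-0.5,-0.8,0],[0,0,0]],[0,[-0.5,-0.8,0],[0,0,0]],[0,[-0.5,-0.8,0],[0,0,0]],[0,[0,0,0],[0,0,0]],[0,[0,0,0],[0,0,0]]]}}

```text
time_s: 21.07
ee_pos: [322.2, -158.3, 263.3]
ee_rot: [-180.0, 0.5, 65.8]
force: [0.1, -0.0, 0.5]
gripper_width: 0.3
gripper_force: 0.0
```

Run:
```python
from h import *
s=state();print(s['time_s'],s['ee_pos'],s['force'])
T=cam("top");b=grab_frame("top");cv2.imwrite("pics/top4.png",b);g=b.max(2)
for q in((56*np.sin(np.radians(f)),-56*np.cos(np.radians(f))) for f in(2.5,-44,-48)):
    u=proj(T,[W(PV[0]+q[0],PV[1]+q[1],159)])[0];print(u.round(1),g[int(u[1])-2:int(u[1])+3,int(u[0])-2:int(u[0])+3].mean())
m=(g<40).astype(np.uint8);n,l,sx,cc=cv2.connectedComponentsWithStats(m)
u=proj(T,[W(PV[0]-40,PV[1]-38,159)])[0]
for i in range(1,n):
    if sx[i,4]>15 and np.linalg.norm(cc[i]-u)<30:
        yy,xx=np.where(l==i);P=[onz(T,p,159) for p in np.c_[xx,yy]];c,v=np.mean(P,0),np.linalg.svd(np.array(P)-np.mean(P,0))[2][0]
        w=st(v+O);print(sx[i],st(c).round(1),"axis phi",np.degrees(np.arctan(-w[0]/w[1])).round(1))
# anything moved: pointer region & other objects vs. picture during last crank
d=cv2.absdiff(cv2.imread("pics/top.png"),b).max(2);m=(d>40).astype(np.uint8)
m=cv2.morphologyEx(m,cv2.MORPH_OPEN,np.ones((3,3)));n,l,sx,cc=cv2.connectedComponentsWithStats(m)
print([sx[i].tolist() for i in range(1,n) if sx[i,4]>40])
```

```text
21.0667 [ 322.21123388 -158.28554961  263.32028603] [ 0.05939312 -0.04047017  0.49119161]
[322.4 302.7] 155.52
[296.3 303.7] 39.0
[294.2 302.8] 39.2
[289 280  20  32 187] [-87.7 -70.2 159. ] axis phi -48.9
[[313, 223, 23, 23, 246], [300, 228, 9, 9, 63], [288, 233, 9, 8, 57], [330, 242, 19, 12, 136], [271, 245, 15, 16, 172], [277, 261, 16, 16, 174], [62, 283, 496, 197, 42175], [334, 288, 9, 14, 98], [344, 289, 13, 17, 130], [290, 293, 12, 13, 83], [303, 296, 14, 22, 186], [290, 306, 9, 7, 47], [260, 440, 64, 20, 882], [227, 462, 82, 18, 1143]]
```

Run:
```python
from h import *
a,b=cv2.imread("pics/top3.png"),cv2.imread("pics/top4.png")
T=cam("top");u=proj(T,[W(-36,51,116)])[0].astype(int);print(u)
A,B=[cv2.cvtColor(x[u[1]-12:u[1]+13,u[0]-14:u[0]+15],cv2.COLOR_BGR2GRAY).astype(np.float32) for x in(a,b)]
print(np.abs(A-B).max(),np.abs(A-B).mean(),cv2.phaseCorrelate(A,B))
job_done()
```

```text
[300 222]
9.0 0.8565517 ((0.014041457562692372, 0.4780873499266036), 0.9957517570654552)
the job is handed in; nothing more can be done
```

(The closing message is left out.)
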